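# Load the torch battery into its spring charger

## Task

Take the battery stick from its wooden rest and load it into the bench charger: set its flat end against the sprung plunger first, push the spring in, then tip the nub end down behind the contact plate so the stick lies fully down in both supports, level and gripped between spring and plate. Be gentle: do not ram the plunger against its stop, and leave the hammer, spool and steel offcut where they are.

Things in the scene. Friction and masses are not known exactly. Their poses are not given: they have to be found in the camera images.
- cell: Grey battery stick, a rigid 190 g (about; it varies) cylinder 30 mm in diameter and 110 mm long overall: a 106 mm body with a steel nub 12 mm in diameter and 4 mm long on one end; the other end is flat. Origin on the axis at mid overall length; +x runs along the axis towards the nub. Its roll about x is arbitrary.
- nub_end (a point): Outer face of the nub, on the stick's axis, 55 mm from the stick's origin.
- flat_end (a point): Flat end face, on the stick's axis, 55 mm from the stick's origin. While the nub end is still raised, press on the charger with less than 20 N in all.
- rest: Fixed wooden storage rest: foot 110 x 64 x 10 mm with two V supports, each 16 mm long along x, 36 mm either side of the middle. Origin at the centre of the underside, x along the stick. The stick lies in it with its axis 42 mm above the table, about centred; the middle 50 mm between the supports is open to fingers from above, down to 10 mm above the table.
- charger: Charger's fixed foot, steel plate 216 x 84 x 8 mm. Origin: centre of its underside on the table; z up, +x along the bay from plunger to contact plate. A black bay unit (base 168 x 52 mm) is clamped on it up to 8 mm either way along x from nominal; this offset is NOT measured: find it by feel or camera. The stick's contact forces on it, added up, stay under 30 N.
- plunger_nominal (a point): Nominal centre of the free plunger's face, 46 mm to -x of the charger's origin, 48 mm above the table. Plunger: steel disc 16 mm across facing +x; it yields 16 mm towards -x, then meets a hard stop. Spring 0.7 N/mm, 1.4 N preload (about 12.6 N at the stop). Behind it the spring block, 20 to 42 mm to -x of this point, 44 mm wide, top 64 mm above the table. Shifts with the bay unit.
- seat_nominal (a point): Nominal middle of the seated stick, 48 mm above the charger origin. Seated, the stick lies level in two grey 45-degree V supports (from -56 to -28 and 30 to 50 mm along x, tops about 43 mm above the table), nub on the contact plate, flat end holding the plunger 9 mm in (about 7.7 N). Between the supports fingers have room from above, down to 16 mm over the table. Shifts with the bay unit.
- plate_nominal (a point): Nominal nub contact point on the contact plate's inner face, 55 mm to +x of the charger's origin, 48 mm above the table. The plate is 8 mm thick, 40 mm wide, its top 52 mm above the table: the nub must pass over it with the stick tilted, then drop behind it. Shifts with the bay unit.
- hammer: Bystander: hammer lying on the table, 260 mm long, handle towards -x of its own frame. Leave alone.
- spool: Bystander: copper wire spool standing on the table, 64 mm diameter, 42 mm high; origin at the centre of its underside. Leave alone.
- offcut: Bystander: square steel plate 110 x 110 x 8 mm with a 50 mm square hole, lying flat; origin at the centre of its underside. Leave alone.
Not all that is in view belongs to the job. Of the things shaped like the cell, the grey one is meant.

How it is judged:
On the way:
1. the flat end is down in the bay at the plunger while the nub end is still raised (x of flat_end in the frame of charger between -0.075 and -0.035 m and y of flat_end in the frame of charger between -0.01 and 0.01 m and height (world z) of flat_end below 0.058 m and height (world z) of nub_end above 0.058 m), for 0.05 s.
At the end, for the whole second after the job is handed in: The stick lies released and at rest in the charger bay, nub towards the contact plate: axis 48 mm above the table within 3 mm, within 3 mm of the middle line, level within 0.04 rad and along the bay within 0.05 rad, its middle within 11 mm of the charger's middle (z of cell in the frame of charger between 0.045 and 0.051 m and y of cell in the frame of charger between -0.003 and 0.003 m and x of cell in the frame of charger between -0.011 and 0.011 m and x of nub_end in the frame of charger above 0.03 m and angle between cell's own x axis and vertical between 1.5308 and 1.6108 rad and angle between the x axis of cell and the x axis of charger, either way round below 0.05 rad and linear speed of cell below 0.01 m/s and angular speed of cell below 0.2 rad/s); the robot touches nothing.
It fails at once if the stick presses on the charger (plunger, plate and supports added up) with more than 30 N (contact force between cell and charger above 30 N).
It fails at once if the stick is rammed: it presses on the charger with more than 20 N (all contacts added up) while the nub end is still raised (contact force between cell and charger above 20 N and height (world z) of nub_end above 0.058 m).
It fails at once if the hammer is moved more than 15 mm (distance of hammer from where it was at the start of the episode above 0.015 m).
It fails at once if the spool is moved more than 15 mm (distance of spool from where it was at the start of the episode above 0.015 m).
It fails at once if the offcut is moved more than 15 mm (distance of offcut from where it was at the start of the episode above 0.015 m).
It also fails if it takes over 54 s, if anything falls off the work surface, if the arm or the gripper's body presses on something with over 40 N, if the wrist force passes 120 N, or if a joint passes its speed limit or range.

## Robot

A 7-joint arm with a two-finger parallel gripper is mounted at the origin on the work surface. World frame = base frame: x ahead of the robot, y to its left, z up, the work surface at z = 0. Lengths are in m, angles in rad, forces in N, time in s.
With the tool pointing down it reaches from about 0.4 to 0.85 m from the base axis. Payload 10.4 kg.
Tool frame: the origin (TCP) lies at the very end of the fingers, on their centre line; the grasp point (between the pads) lies r.tcp_to_grasp behind it (r.tcp_to_grasp is the distance from the TCP to the grasp point, in m); z points along the fingers, y is the line along which they close (so a half turn about z gives the same grasp; the last joint's range is limited). The gripper opens to 87 mm and grips with 3 to 60 N. Pads are 19 mm wide; open, the fingers measure 117 mm over their backs; the gripper's body (75 mm by 190 mm) begins 51 mm behind the grasp point.
Start: joints at [1.13, 0.332, -0.065, 1.46, 0.022, 1.35, -0.088], TCP at [0.254, -0.571, 0.223] pointing down, gripper open.
Joint ranges: [-2.6, 2.6], [-0.5, 2.12], [-1.47, 1.34], [0.16, 2.42], [-1.27, 4.41], [0.06, 2.06], [-2.6, 2.6]. Speed limits (rad/s): [2.22, 2.22, 2.79, 2.79, 3.14, 3.14, 3.14].

## Interface

Orientations are given as a unit quaternion [x, y, z, w].
In Python, from bench import monitor, cams, ticket, r gives the robot as it stands.
- The arm moves only by the shell command python3 -m crank 'ROWS' [OPENING] [FORCE]. ROWS is a JSON object whose one key "steps" holds a list of rows, each a list of 2 entries, a list of its own where there are three numbers: the shift along the world's x, y, z in units of 25 mm (1.0 is 25 mm), then the turn, a rotation vector about the world's x, y, z in units of 5 degrees (1.0 is 5 degrees). In form: {"steps": [[[x, y, z], [ax, ay, az]], ...]}. A call has 1 to 10 rows; each row shifts and turns the commanded pose from where the row before left it; what a row does not reach is not made up. A row lasts 1/12 s, in which the tool goes at most 41.7 mm and 7.16 degrees, less where a joint would pass 70% of its speed; a pose out of reach is approached as far as the arm can. A call is refused whole if a number of a shift passes 1 or a number of a turn 1, either way. A call with a gripper value outside its range is refused whole. OPENING is the finger opening in mm, from 0 to 87, set as the call begins (- or left out, the last holds). The fingers move at their own pace and stop on an object; FORCE is the grip in N (left out, the last holds). Time passes only in rows, so rows that do not move let the fingers close. It gives the time, the measured TCP pose, the force, the opening and the grip force at its end, in the units of the state.
- monitor.read_state(): the state, without advancing time (a new reading comes with each control period).
- cams.camera(name): name is "scene" or "side" or "wrist"; returns a dict with "pixels" (420x560x3 uint8, blue, green, red), "z_map" (420x560 float32, m along the optical axis (not along the pixel's ray), 0 where there is no reading), "vfov" (degrees; the focal length in pixels is half the picture's height over the tangent of half this angle, whatever the lens; pixels are square), "cx", "cy" (the principal point, pixels), "k1" (the pictures are not rectified: a ray, as slopes to the right and down, at radius r is drawn at 1 + k1 r^2 times it, then the intrinsics apply), "T" (4x4, takes a point from camera to world coordinates). Camera axes: x right, y up, looking along -z (the intrinsics and any distortion apply to the point x, -y, -z); pixel columns grow to the right and rows downward; lengths in m; the calibration is good to about 2 mm. A picture is of the moment at which its call begins.
- ticket.close_job(): hands the job in; it is judged then, once.
The state is a dict: "time": time; "joint_positions": joint angles; "joint_vel": joint speeds; "joint_torque": joint torques, N m; "ee_pos": TCP position; "eef_rot": TCP orientation; "ft_force": force on the tool from outside, world axes, zero at the start; "torque": the same for the moment, N m; "width": finger opening in m; "grip_force": force on a finger pad.
Only numpy, scipy, OpenCV 4.12 (cv2) and the standard library are available. Lean on these libraries where they do the work, as an engineer would, in place of code of your own. Each camera call takes 0.05 s, during which the arm holds its last target. There are 200 camera calls.

## Working session

There is one attempt and no reset: what is moved stays moved. The work goes in short steps, Python scripts to look and compute and a shell command to move; the robot and the scene stay as the last step left them, time stands still between calls to the robot, and variables do not carry over. Pictures are saved under pics/ and viewed, at most 10 in all, crops included, and the job is handed in when it is done.

```bash
ls; mkdir -p pics; python3 - <<'E'
from bench import monitor, cams, r
import cv2, numpy as np
print(r.tcp_to_grasp, monitor.read_state())
for n in ["scene","side"]:
    c=cams.camera(n); cv2.imwrite(f"pics/{n}0.png",c["pixels"]); np.savez(f"pics/{n}0.npz",**c)
    print(n,c["vfov"],c["cx"],c["cy"],c["k1"],c["T"].round(3).tolist())
E
```

```text
pics
0.0187 {'time': 0.0, 'joint_positions': array([ 1.13040129,  0.33286052, -0.06473029,  1.46091583,  0.02162686,
        1.34990046, -0.08849145]), 'joint_vel': array([-0.00073818, -0.00157279, -0.00050986,  0.00146307, -0.00062019,
        0.00198621,  0.00213726]), 'joint_torque': array([-8.23718383e-04, -6.23246813e+01,  2.42631300e-02, -3.89891696e+01,
       -6.13912032e-02,  3.95258074e-02,  1.35233317e-04]), 'ee_pos': array([ 0.25344202, -0.57089569,  0.22177328]), 'eef_rot': array([ 9.78253320e-01,  2.07412540e-01, -1.82833918e-04, -6.69187702e-04]), 'ft_force': array([-0.17311828, -0.63691565,  0.11372856]), 'torque': array([0.00692705, 0.00958884, 0.02843651]), 'grip_force': 0.0, 'width': 0.08658970958301049}
scene 42.797535282905656 282.869811321823 202.22032500815095 -0.060965811001779315 [[0.822, -0.315, 0.475, 1.187], [0.569, 0.487, -0.662, -0.916], [-0.023, 0.814, 0.58, 0.842], [0.0, 0.0, 0.0, 1.0]]
side 55.48943886450955 278.4491862472488 204.71224460620812 0.03538847633811214 [[-0.926, 0.252, -0.282, 0.227], [-0.377, -0.587, 0.716, 0.828], [0.015, 0.77, 0.638, 0.827], [0.0, 0.0, 0.0, 1.0]]
```

View pics/scene0.png

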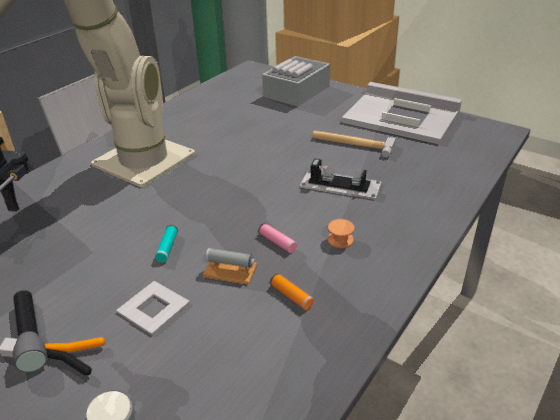

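View pics/side0.png

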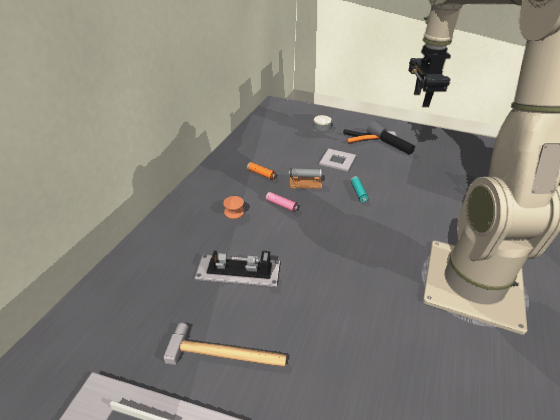

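The scene view shows the grey cell on its rest at (230,258) and the charger at (340,185), with its tall spring block at the left end. The side view shows the cell at (306,175) and the charger at (240,268), with the spring block at its right end.

```bash
cat > h.py <<'E'
import numpy as np, cv2
def K(c):
    f=210/np.tan(np.radians(float(c["vfov"]))/2); return np.array([[f,0,float(c["cx"])],[0,f,float(c["cy"])],[0,0,1]])
def rays(c,uv):
    d=np.array([float(c["k1"]),0,0,0]); p=cv2.undistortPoints(np.float32(uv).reshape(-1,1,2),K(c),d).reshape(-1,2)
    return np.c_[p[:,0],-p[:,1],-np.ones(len(p))]
def cloud(c,box):
    u0,v0,u1,v1=box; U,V=np.meshgrid(np.arange(u0,u1),np.arange(v0,v1)); uv=np.c_[U.ravel(),V.ravel()]
    z=c["z_map"][uv[:,1],uv[:,0]]; k=z>0; uv=uv[k]
    P=rays(c,uv)*z[k][:,None]; P=P@c["T"][:3,:3].T+c["T"][:3,3]
    return uv,P,c["pixels"][uv[:,1],uv[:,0]].astype(int)
def onplane(c,uv,z):
    d=rays(c,uv)@c["T"][:3,:3].T; o=c["T"][:3,3]; return o+d*((z-o[2])/d[:,2])[:,None]
E
python3 - <<'E'
from h import *
for n,bc,bh in [("scene",(185,240,275,290),(290,150,395,205)),("side",(280,160,330,195),(185,240,295,295))]:
    c=np.load(f"pics/{n}0.npz")
    uv,P,col=cloud(c,bc); sat=col.max(1)-col.min(1)
    k=(P[:,2]>.03)&(P[:,2]<.075)&(sat<45); Q=P[k]
    (cx,cy),(w,h),a=cv2.minAreaRect(np.float32(Q[:,:2]*1000)); 
    m=Q[:,:2].mean(0); d=np.linalg.svd(Q[:,:2]-m)[2][0]; s=(Q[:,:2]-m)@d
    print(n,"cell",k.sum(),(cx,cy),(w,h),a,"mean",m,"yaw",np.degrees(np.arctan2(d[1],d[0])),s.min(),s.max(),"ztop",np.percentile(Q[:,2],[50,98]))
    k=(P[:,2]>.004)&(P[:,2]<.06)&(sat>60); print(" rest",cv2.minAreaRect(np.float32(P[k][:,:2]*1000)))
    uv,P,col=cloud(c,bh)
    k=(P[:,2]>.004)&(P[:,2]<.011)&(col.mean(1)>100)
    print(" foot",k.sum(),cv2.minAreaRect(np.float32(P[k][:,:2]*1000)), "all", cv2.minAreaRect(np.float32(P[(P[:,2]>.006)][:,:2]*1000)))
    k=P[:,2]>.054; print(" block",k.sum(),cv2.minAreaRect(np.float32(P[k][:,:2]*1000)),P[k].mean(0), "zmed table",np.percentile(P[:,2],[2,20]))
    i=c["pixels"]
    for nm,b in [("c",bc),("h",bh)]: cv2.imwrite(f"pics/{n}_{nm}.png",cv2.resize(i[b[1]:b[3],b[0]:b[2]],None,fx=5,fy=5,interpolation=2))
a=[cv2.imread(f"pics/{n}_h.png") for n in("scene","side")]+[cv2.imread("pics/scene_c.png")]
W=max(x.shape[1] for x in a); im=np.vstack([cv2.copyMakeBorder(x,0,0,0,W-x.shape[1],0) for x in a]); s=min(1,600/im.shape[0]); cv2.imwrite("pics/mix.png",cv2.resize(im,None,fx=s,fy=s))
E
```

```text
scene cell 594 (556.0883178710938, -248.63136291503906) (109.5514144897461, 35.05466842651367) 22.120229721069336 mean [ 0.55942443 -0.25231042] yaw 21.628290340046487 -0.05650831473706653 0.05307759668959645 ztop [0.05050512 0.05754364]
 rest ((562.141845703125, -225.08453369140625), (162.96983337402344, 162.09197998046875), 35.61992645263672)
 foot 480 ((542.7672729492188, 267.21502685546875), (259.7059326171875, 251.73583984375), 17.691417694091797) all ((564.2376098632812, 280.1431884765625), (215.08277893066406, 261.89739990234375), 15.9873685836792)
 block 90 ((525.8585205078125, 179.41537475585938), (36.763614654541016, 49.26055145263672), 11.575965881347656) [0.52007866 0.17499345 0.06110141] zmed table [-0.00527067 -0.00279655]
side cell 270 (552.6099243164062, -241.94842529296875) (108.4442138671875, 27.13030242919922) 21.055206298828125 mean [ 0.55107882 -0.23822396] yaw -159.39931400939395 -0.05437006221659383 0.05402436084859547 ztop [0.0519422  0.05993475]
 rest ((547.0587768554688, -237.39556884765625), (106.46639251708984, 51.67683792114258), 20.723052978515625)
 foot 841 ((589.267822265625, 185.04917907714844), (298.3692932128906, 194.11080932617188), 22.97695541381836) all ((582.0186767578125, 213.5608673095703), (227.91795349121094, 139.59288024902344), 7.175918102264404)
 block 154 ((576.0139770507812, 200.52569580078125), (148.501708984375, 44.73739242553711), 17.187114715576172) [0.52368811 0.18780131 0.06296692] zmed table [-0.00146639  0.00065214]
```

View pics/mix.png

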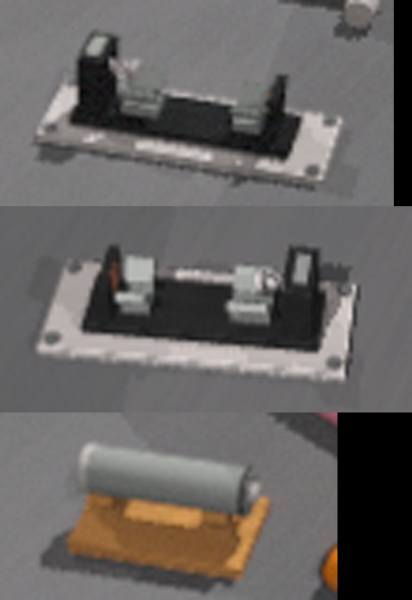

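The crops show the nub at the right (+x) end of the cell. The charger's block is at its low-x end and the contact plate at its high-x end, so both axes have a yaw of about 17–22°. Next I move above the cell and look with the wrist camera.

```bash
python3 -m crank '{"steps":[[[0.5,0.5,0],[0,0,0]],[[0.85,0.92,0],[0,0,0]],[[0.85,0.92,0],[0,0,0]],[[0.85,0.92,0],[0,0,0]],[[0.85,0.92,0],[0,0,0]],[[0.85,0.92,0],[0,0,0]],[[0.85,0.92,0],[0,0,0]],[[0.85,0.92,0],[0,0,0]],[[0.85,0.92,0],[0,0,0]],[[0.85,0.92,0],[0,0,0]]]}' 87
python3 -m crank '{"steps":[[[0.85,0.92,0],[0,0,0]],[[0.85,0.92,0],[0,0,0]],[[0.85,0.92,0],[0,0,0]],[[0.7,0.8,0],[0,0,0]],[[0.5,0.5,0],[0,0,0]],[[0,0,0],[0,0,0]],[[0,0,0],[0,0,0]]]}'
python3 - <<'E'
from bench import monitor, cams
import cv2, numpy as np
c=cams.camera("wrist"); cv2.imwrite("pics/w1.png",c["pixels"]); np.savez("pics/w1.npz",**c); print(c["T"].round(3).tolist(),c["vfov"],c["k1"])
E
```

```text
time: 0.93
ee_pos: [0.458, -0.3504, 0.2223]
eef_rot: [0.978, 0.207, -0.0, -0.0]
ft_force: [0.1, -0.1, -0.5]
width: 0.0873
grip_force: 0.0
time: 1.52
ee_pos: [0.5514, -0.2493, 0.222]
eef_rot: [0.978, 0.208, -0.0, -0.0]
ft_force: [0.1, -0.3, 1.0]
width: 0.0869
grip_force: 0.0
[[0.407, 0.887, 0.22, 0.612], [-0.914, 0.395, 0.097, -0.222], [-0.001, -0.241, 0.971, 0.384], [0.0, 0.0, 0.0, 1.0]] 61.0773248170004 -0.02285395132890133
```

View pics/w1.png

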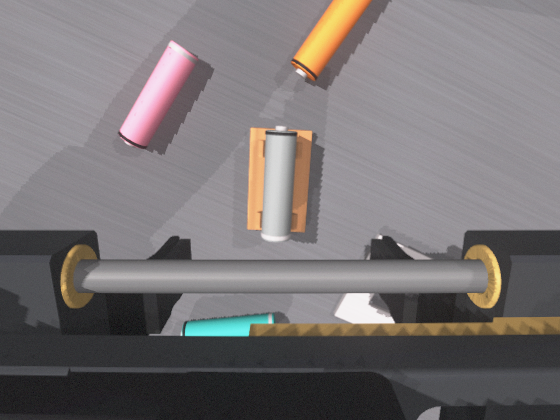

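The wrist view shows the cell lying from the nub at (281,128) to its flat end at (277,238), on the orange-brown rest. The pink, orange and teal decoys lie clear of it.

```bash
python3 - <<'E'
from h import *
c=np.load("pics/w1.npz"); c={k:c[k] for k in c}
uv,P,col=cloud(c,(235,115,325,250)); sat=col.max(1)-col.min(1)
k=(P[:,2]>.036)&(P[:,2]<.07)&(sat<40); Q=P[k]; print(k.sum(),np.percentile(Q[:,2],[2,50,95]))
print(cv2.minAreaRect(np.float32(Q[:,:2]*1000)))
# silhouette rays on axis plane
m=np.zeros((420,560),np.uint8); m[uv[k][:,1],uv[k][:,0]]=1
m=cv2.morphologyEx(m,cv2.MORPH_OPEN,np.ones((3,3)))
X=onplane(c,np.argwhere(m)[:,::-1],.042)[:,:2]; print(cv2.minAreaRect(np.float32(X*1000)))
e=onplane(c,[[281,127],[277,238]],.042); print(e, np.degrees(np.arctan2(*(e[0]-e[1])[[1,0]])))
# strip midlines
uvk=uv[k]; L=[]
for v in range(140,232,6):
    u=uvk[uvk[:,1]==v][:,0]; L.append([np.median([u.min(),u.max()]),v])
X=onplane(c,L,.042)[:,:2]; d=cv2.fitLine(np.float32(X),cv2.DIST_HUBER,0,.01,.01).ravel(); print(d,np.degrees(np.arctan2(d[1],d[0])))
E
```

```text
3373 [0.045893   0.05504112 0.05742048]
((554.9540405273438, -245.5064697265625), (110.19650268554688, 30.008865356445312), 20.6760311126709)
((552.7670288085938, -246.1427459716797), (114.642333984375, 29.58403968811035), 20.89210319519043)
[[ 0.60504938 -0.22580376  0.042     ]
 [ 0.50314339 -0.26680672  0.042     ]] 21.917909793563982
[ 0.9360164  0.3519565  0.5529871 -0.2461117] 20.607027
```

```bash
python3 -m crank '{"steps":[[[0.14,0.15,-0.4],[0,0,-0.64]],[[0,0,-1],[0,0,0]],[[0,0,-1],[0,0,0]],[[0,0,-1],[0,0,0]],[[0,0,-1],[0,0,0]],[[0,0,-1],[0,0,0]],[[0,0,-1],[0,0,0]],[[0,0,-0.9],[0,0,0]],[[0,0,-0.6],[0,0,0]],[[0,0,0],[0,0,0]]]}' 87
python3 -m crank '{"steps":[[[0,0,0],[0,0,0]],[[0,0,0],[0,0,0]],[[0,0,0],[0,0,0]],[[0,0,0],[0,0,0]],[[0,0,0],[0,0,0]],[[0,0,0],[0,0,0]],[[0,0,0],[0,0,0]]]}' 20 40
```

```text
time: 2.4
ee_pos: [0.5513, -0.2474, 0.0215]
eef_rot: [0.984, 0.179, -0.003, -0.001]
ft_force: [-0.4, -0.4, -0.3]
width: 0.0869
grip_force: 0.0
time: 2.98
ee_pos: [0.5548, -0.2465, 0.0254]
eef_rot: [0.984, 0.18, 0.0, 0.0]
ft_force: [0.3, 0.1, 0.2]
width: 0.0483
grip_force: 0.0
```

```bash
python3 -m crank '{"steps":[[[0,0,0],[0,0,0]],[[0,0,0],[0,0,0]],[[0,0,0],[0,0,0]],[[0,0,0],[0,0,0]],[[0,0,0],[0,0,0]],[[0,0,0],[0,0,0]],[[0,0,0],[0,0,0]]]}' 20 40
```

```text
time: 3.57
ee_pos: [0.5543, -0.2455, 0.025]
eef_rot: [0.984, 0.18, -0.0, -0.001]
ft_force: [-3.5, 4.4, 3.4]
width: 0.0292
grip_force: 40.0
```

```bash
python3 -m crank '{"steps":[[[0,0,0.4],[0,0,0]],[[0,0,0.8],[0,0,0]],[[0,0,1],[0,0,0]],[[0,0.2,1],[0,0,0]],[[0.1,0.6,1],[0,0,0]],[[0.15,0.9,1],[0,0,0]],[[0.15,0.95,1],[0,0,0]],[[0.15,0.95,1],[0,0,0]],[[0.15,0.95,0.9],[0,0,0]],[[0.15,0.95,0.5],[0,0,0]]]}'
python3 -m crank '{"steps":[[[0.15,0.95,0],[0,0,0]],[[0.15,0.95,0],[0,0,0]],[[0.15,0.95,0],[0,0,0]],[[0.15,0.95,0],[0,0,0]],[[0.15,0.95,0],[0,0,0]],[[0.15,0.95,0],[0,0,0]],[[0.15,0.95,0],[0,0,0]],[[0.15,0.95,0],[0,0,0]],[[0,0.95,0],[0,0,0]],[[0,0.36,0],[0,0,0]]]}'
python3 -m crank '{"steps":[[[0,0,0],[0,0,0]],[[0,0,0],[0,0,0]],[[0,0,0],[0,0,0]]]}'
python3 - <<'E'
from bench import monitor, cams
import cv2, numpy as np
c=cams.camera("wrist"); cv2.imwrite("pics/w2.png",c["pixels"]); np.savez("pics/w2.npz",**c)
E
```

```text
time: 4.4
ee_pos: [0.5768, -0.1084, 0.2438]
eef_rot: [0.984, 0.18, 0.002, 0.001]
ft_force: [0.4, 0.2, -2.1]
width: 0.029
grip_force: 40.0
time: 5.23
ee_pos: [0.6054, 0.1177, 0.2405]
eef_rot: [0.983, 0.182, 0.0, -0.001]
ft_force: [-0.1, 0.4, -2.0]
width: 0.029
grip_force: 40.0
time: 5.48
ee_pos: [0.6062, 0.1116, 0.2402]
eef_rot: [0.984, 0.179, 0.0, 0.001]
ft_force: [-0.3, 0.3, -1.5]
width: 0.0289
grip_force: 40.0
```

View pics/w2.png

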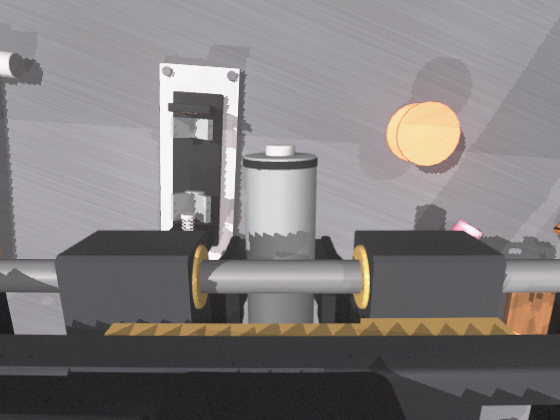

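The wrist view shows the charger's white foot (columns 160–240, far end at row 65), with the contact plate at row ~108 and the plunger near (187,225). The cell hangs straight in the grip, nub at (280,150), and the orange spool is at (425,133).

```bash
python3 - <<'E'
from h import *
c=np.load("pics/w2.npz"); c={k:c[k] for k in c}
uv,P,col=cloud(c,(150,55,243,225)); b=col.mean(1)
m=np.zeros((420,560),np.uint8); k=(P[:,2]<.02)&(b>165); m[uv[k][:,1],uv[k][:,0]]=1
L=[];R=[]
for v in range(85,150,3):
    u=np.flatnonzero(m[v,150:243])+150; L.append([u.min()-.5,v]); R.append([u.max()+.5,v])
for n,e in(("L",L),("R",R)):
    X=onplane(c,e,.008)[:,:2]; f=cv2.fitLine(np.float32(X),cv2.DIST_HUBER,0,.001,.001).ravel(); print(n,f,np.degrees(np.arctan2(f[1],f[0])))
    if n=="L": fl=f
    else: fr=f
d=fl[:2]+fr[:2]; d/=np.linalg.norm(d); n=np.array([-d[1],d[0]])
print("yaw",np.degrees(np.arctan2(d[1],d[0])),"width",(fl[2:]-fr[2:])@n)
T=[]
for u in range(175,228,3):
    v=np.flatnonzero(m[55:110,u])[0]+55; T.append([u,v-.5])
X=onplane(c,T,.008)[:,:2]; s=np.median(X@d); q=((fl[2:]+fr[2:])/2)@n
o=(s-.108)*d+q*n; print("foot origin",o, "table z",np.median(P[(b<110)&(b>60)&(uv[:,0]<157)][:,2]),"foot z",np.median(P[k][:,2]))
uv,P,col=cloud(c,(160,80,235,232)); 
S=(P[:,:2]-o)@d; Y=(P[:,:2]-o)@n
k=(P[:,2]>.046)&(P[:,2]<.06)&(S>.03)&(abs(Y)<.03); print("plate top",k.sum(),np.percentile(S[k],[2,10,50,90,98]),np.percentile(Y[k],[2,50,98]),np.median(P[k][:,2]))
k=(P[:,2]<.02)&(col.mean(1)<60)&(abs(Y)<.02); print("bay base far end",np.percentile(S[k],[98,99.5]))
mm=(P[:,2]>.03)&(P[:,2]<.045)&(abs(Y)<.03); print("supports",np.percentile(S[mm],[1,5,50,95,99]),np.histogram(S[mm],np.arange(-.07,.07,.005))[0], "y",np.median(Y[mm]))
k=(P[:,2]>.046)&(S<-.01)&(abs(Y)<.02); print("plunger",k.sum(),np.percentile(S[k],[50,90,98]) if k.any() else 0,np.median(Y[k]))
np.save("pics/o.npy",np.r_[o,d])
x=c["pixels"][60:260,150:250]; cv2.imwrite("pics/w2c.png",cv2.resize(x,None,fx=3,fy=3,interpolation=2))
E
```

```text
L [0.9953355  0.09647373 0.62679374 0.26188898] 5.5361476
R [0.9606587  0.2777315  0.66176593 0.1811963 ] 16.12486
yaw 10.830504 width 0.08582676
foot origin [0.58498888 0.21019957] table z nan foot z 0.008055325857532769
plate top 380 [0.05782003 0.05912801 0.06268266 0.06613635 0.0675422 ] [-0.02150523 -0.0021806   0.01715498] 0.051998168882957274
bay base far end [-0.05786769 -0.05785856]
supports [-0.06380089 -0.06047566 -0.02551003  0.05216076  0.06349567] [  0  83   4  53 102 139 130 137 155  48   0   0   0   0   0   0   0   0
   0   0  52 168 172 176 127   4  14  11] y -0.002907399145547386
plunger 200 [-0.04828688 -0.04201479 -0.04152464] -0.013610301125037725
  return _methods._mean(a, axis=axis, dtype=dtype,
  ret = ret.dtype.type(ret / rcount)
```

View pics/w2c.png

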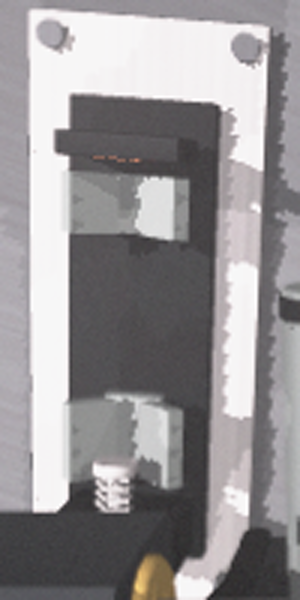

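The crop shows the charger nearly aligned with the picture: plate across rows ~128–155 and a support either side of the bay middle. The left-edge fit was unreliable because bright table pixels leaked into it, so I refit using depth.

```bash
python3 - <<'E'
from h import *
c=np.load("pics/w2.npz"); c={k:c[k] for k in c}
uv,P,col=cloud(c,(140,50,243,225))
print("z noise table",np.percentile(P[uv[:,0]<152][:,2],[5,50,95]))
m=np.zeros((420,560),np.uint8); k=(P[:,2]>.005); m[uv[k][:,1],uv[k][:,0]]=1
m=cv2.morphologyEx(m,cv2.MORPH_OPEN,np.ones((3,3)))
L=[];R=[]
for v in range(80,215,4):
    u=np.flatnonzero(m[v,140:243])+140
    if len(u): L.append([u.min()-.5,v]); (u.max()<240) and R.append([u.max()+.5,v])
F={}
for n,e in(("L",L),("R",R)):
    X=onplane(c,e,.008)[:,:2]; f=cv2.fitLine(np.float32(X),cv2.DIST_HUBER,0,.001,.001).ravel(); F[n]=f
    r=(X-f[2:])@[-f[1],f[0]]; print(n,len(e),f,np.degrees(np.arctan2(f[1],f[0])),"resid",abs(r).max())
d=F["L"][:2]+F["R"][:2]; d/=np.linalg.norm(d); n=np.array([-d[1],d[0]]); q=((F["L"][2:]+F["R"][2:])/2)@n
print("yaw",np.degrees(np.arctan2(d[1],d[0])),"width",(F["L"][2:]-F["R"][2:])@n)
T=[[u,np.flatnonzero(m[50:110,u])[0]+49.5] for u in range(175,228,3)]
X=onplane(c,T,.008)[:,:2]; print("far edge yaw",np.degrees(np.arctan2(*np.polyfit(X@n,X@d,1)[:1],1)))
o=(np.median(X@d)-.108)*d+q*n; print("origin",o)
S=(P[:,:2]-o)@d; Y=(P[:,:2]-o)@n
k=(P[:,2]>.047)&(P[:,2]<.058)&(S>.03)&(abs(Y)<.03); print("plate",cv2.minAreaRect(np.float32(np.c_[S,Y][k]*1000)))
for lo,hi in((.02,.053),(-.065,-.015)):
    k=(P[:,2]>.025)&(P[:,2]<.046)&(S>lo)&(S<hi)&(abs(Y)<.03); print("support",cv2.minAreaRect(np.float32(np.c_[S,Y][k]*1000)),np.percentile(S[k],[1,99]))
k=(P[:,2]>.05)&(S<-.03)&(abs(Y)<.011); print("plunger",k.sum(),P[k].mean(0),np.percentile(S[k],[2,50,98]),np.percentile(Y[k],[2,50,98]))
np.save("pics/o.npy",np.r_[o,d])
# held cell
uv,P,col=cloud(c,(235,140,325,240)); k=(P[:,2]>.24)&(P[:,2]<.31); print("cell",cv2.minAreaRect(np.float32(P[k][:,:2]*1000)),np.percentile(P[k][:,2],[50,98]))
s=P[k]; print("nub far",((s[:,:2]-o)@d).max(), "axis z along", np.polyfit((s[:,:2]-o)@d, s[:,2],1))
E
```

```text
z noise table [-0.00117789  0.00016805  0.00144656]
L 34 [0.95836645 0.2855411  0.60031766 0.25007457] 16.591194 resid 0.002580905562761969
R 34 [0.9594372  0.28192252 0.63984466 0.17381996] 16.374979 resid 0.0028310893217971347
yaw 16.483086 width 0.08433589
far edge yaw 0.22098921291049317
origin [0.58638896 0.20197799]
plate ((63.09330368041992, -0.035022735595703125), (39.92271423339844, 8.215591430664062), 89.76103973388672)
support ((43.51388931274414, 0.4529151916503906), (18.934467315673828, 42.77705383300781), 0.02478635497391224) [0.03439253 0.05274037]
support ((-38.180885314941406, 0.4973583221435547), (28.773183822631836, 43.032474517822266), 0.22841721773147583) [-0.05194283 -0.02392705]
plunger 109 [0.54274871 0.18859788 0.05362348] [-0.05231878 -0.04472927 -0.04188868] [-0.00665719 -0.00038663  0.00635071]
cell ((636.8123168945312, 123.66934204101562), (45.87447738647461, 42.53403091430664), 20.590087890625) [0.26987208 0.27281169]
nub far 0.04939805490769712 axis z along [-0.0540798   0.27000041]
```

The refit agrees with the known dimensions (foot width 84.3, plate 39.9 × 8.2):
- **Charger:** yaw 16.5°, origin (0.5864, 0.2020).
- **Bay offset:** +4 mm. The plate, supports and plunger all agree on this.

Next I hover over the bay with the yaw corrected and a 12° tilt.

```bash
cat > st.py <<'E'
from bench import monitor; import numpy as np
from scipy.spatial.transform import Rotation as R
s=monitor.read_state(); y=np.radians(16.5); A=np.array([[np.cos(y),np.sin(y),0],[-np.sin(y),np.cos(y),0],[0,0,1]])
b=np.array([.5902,.2031,0]); M=A@R.from_quat(s["eef_rot"]).as_matrix(); t=A@(s["ee_pos"]-b)
g=t-M[:,2]*.0187; x=M[:,0]; f=g-x*.0542; n=f+x*.11
mm=lambda v:(v*1000).round(1)
print("t",round(s["time"],2),"tcp",mm(t),"flat",mm(f),"nub",mm(n),"tilt",np.degrees(np.arcsin(x[2])).round(2),"yawerr",np.degrees(np.arctan2(x[1],x[0])).round(2),"roll",np.degrees(M[2,1]).round(2),"F bay",(A@s["ft_force"]).round(2),"T",s["torque"].round(2),"w",s["width"].round(4))
E
python3 -m crank '{"steps":[[[0,0.3,-0.3],[0,0,-0.41]],[[0,0.7,-0.7],[0,0,-0.41]],[[0,0.8,-0.8],[0.227,-0.767,0]],[[0,0.8,-0.8],[0.227,-0.767,0]],[[0,0.8,-0.8],[0.227,-0.767,0]],[[0,0.44,-0.47],[0,0,0]],[[0,0,0],[0,0,0]],[[0,0,0],[0,0,0]],[[0,0,0],[0,0,0]]]}'
python3 st.py; python3 - <<'E'
from bench import cams
import cv2, numpy as np
from h import *
ims=[]
for n in("side","scene"):
    c=cams.camera(n); np.savez(f"pics/{n}2.npz",**c)
    p=np.linalg.inv(c["T"])@[.6,.205,.12,1]; f=K(c); u=int(f[0,2]-f[0,0]*p[0]/p[2]); v=int(f[1,2]+f[0,0]*p[1]/p[2])
    ims.append(cv2.resize(c["pixels"][max(v-70,0):v+80,max(u-65,0):u+65],(390,450)))
cv2.imwrite("pics/hov.png",np.hstack(ims))
E
```

```text
time: 6.28
ee_pos: [0.6073, 0.2079, 0.1445]
eef_rot: [0.984, 0.143, 0.104, -0.014]
ft_force: [0.5, 0.9, -1.3]
width: 0.0289
grip_force: 40.0Traceback (most recent call last):
  File "st.py", line 7, in <module>
    print("t",round(s["time"],2),"tcp",mm(t),"flat",mm(f),"nub",mm(n),"tilt",np.degrees(np.arcsin(x[2])).round(2),"yawerr",np.degrees(np.arctan2(x[1],x[0])).round(2),"roll",np.degrees(M[2,1]).round(2),"F bay",(A@s["ft_force"]).round(2),"T",s["torque"].round(2),"w",s["width"].round(4))
                                                                                                                                                                                                                                                                         ^^^^^^^^^^^^^^^^
AttributeError: 'float' object has no attribute 'round'
```

View pics/hov.png

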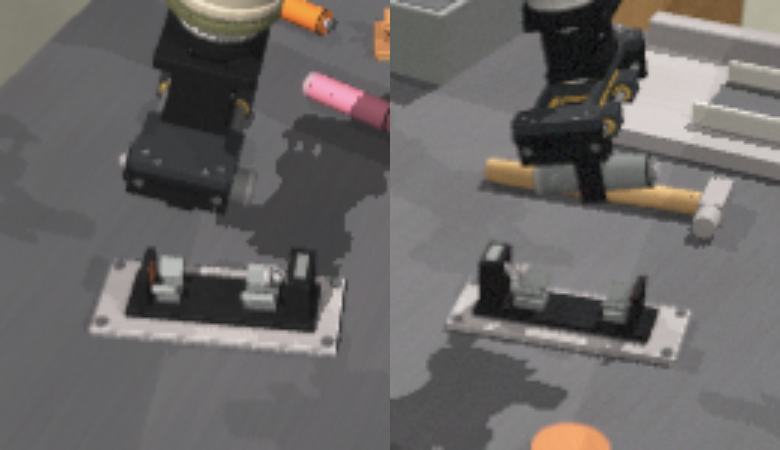

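The stick hovers tilted, nub up, over the charger and pointing the right way. I check the numbers.

```bash
sed -i 's/s\["width"\].round(4)/round(s["width"],4)/' st.py; python3 st.py; python3 - <<'E'
from bench import cams, monitor
from h import *
from scipy.spatial.transform import Rotation as R
s=monitor.read_state(); M=R.from_quat(s["eef_rot"]).as_matrix(); g=s["ee_pos"]-M[:,2]*.0187
for n in("scene","wrist"):
    c=cams.camera(n) if n=="wrist" else dict(np.load("pics/scene2.npz"))
    uv,P,col=cloud(c,(0,0,560,420)); Q=(P-g)@M  # tool frame about grasp
    k=(np.hypot(Q[:,1],Q[:,2])<.022)&(abs(Q[:,0])<.07)&(Q[:,2]<.0)&((abs(Q[:,0])>.02)); q=Q[k]
    from scipy.optimize import least_squares
    body=q[np.hypot(q[:,1],q[:,2])>.009]; body=body[body[:,0]<.049]
    h=lambda p:np.hypot(body[:,1]-p[0]-p[1]*body[:,0],body[:,2]-p[2]-p[3]*body[:,0])-.015
    f=least_squares(h,[0,0,0,0],loss="soft_l1",f_scale=.001).x
    print(n,k.sum(),"y0,z0 mm",f[[0,2]]*1000,"slopes deg y,z",np.degrees(f[[1,3]]),"x ends",np.percentile(q[:,0],[.5,99.5]))
E
```

```text
t 6.38 tcp [1.790e+01 1.000e-01 1.446e+02] flat [-3.900e+01  1.000e-01  1.515e+02] nub [6.850e+01 1.000e-01 1.746e+02] tilt 12.09 yawerr 0.01 roll 0.06 F bay [-0.41 -0.77 -2.15] T [-0.12  0.36 -0.02] w 0.0288
scene 164 y0,z0 mm [1.39873313 4.16821205] slopes deg y,z [-2.47029954 -1.23119339] x ends [-0.05561417  0.05398419]
wrist 6242 y0,z0 mm [-0.16545356  2.12977644] slopes deg y,z [-0.12704012 -0.26479518] x ends [0.0200901 0.055338 ]
```

```bash
sed -i 's/g=t-M\[:,2\]\*.0187/g=t-M[:,2]*.0169/' st.py; python3 -m crank '{"steps":[[[0,0,-0.4],[0,0,0]],[[0,0,-0.7],[0,0,0]],[[0,0,-0.7],[0,0,0]],[[0,0,-0.6],[0,0,0]],[[0,0,-0.5],[0,0,0]],[[0,0,-0.4],[0,0,0]],[[0,0,-0.3],[0,0,0]],[[0,0,-0.2],[0,0,0]],[[0,0,0],[0,0,0]],[[0,0,0],[0,0,0]]]}'; python3 st.py
```

```text
time: 7.27
ee_pos: [0.6061, 0.2099, 0.0486]
eef_rot: [0.984, 0.144, 0.104, -0.015]
ft_force: [0.1, 0.3, -2.4]
width: 0.0292
grip_force: 40.0
t 7.27 tcp [17.1  2.  48.6] flat [-39.4   1.8  53.8] nub [68.2  2.1 76.7] tilt 12.02 yawerr 0.14 roll 0.03 F bay [ 0.2   0.21 -2.37] T [-0.03  0.28  0.02] w 0.0292
```

```bash
for i in 1 2; do python3 -m crank '{"steps":[[[0,0,0],[0,0,0]],[[0,0,0],[0,0,0]]]}' >/dev/null; python3 st.py; done
```

```text
t 7.43 tcp [17.5  2.  49.2] flat [-39.1   1.8  54.4] nub [68.5  2.1 77.4] tilt 12.08 yawerr 0.14 roll 0.04 F bay [ 1.05 -0.32 -1.81] T [-0.01  0.27 -0.01] w 0.0289
t 7.6 tcp [17.1  1.9 48.8] flat [-39.4   1.8  54. ] nub [68.2  2.  76.9] tilt 12.03 yawerr 0.14 roll 0.04 F bay [ 0.51  0.16 -2.62] T [-0.06  0.34  0.02] w 0.0291
```

```bash
python3 -m crank '{"steps":[[[0.01,-0.035,-0.07],[0,0,0]],[[0.01,-0.035,-0.07],[0,0,0]],[[0,0,0],[0,0,0]]]}' >/dev/null; python3 st.py
python3 -m crank '{"steps":[[[-0.038,-0.011,0],[0,0,0]],[[-0.038,-0.011,0],[0,0,0]],[[-0.038,-0.011,0],[0,0,0]],[[0,0,0],[0,0,0]]]}'>/dev/null; python3 st.py
for i in 1 2 3; do python3 -m crank '{"steps":[[[-0.038,-0.011,0],[0,0,0]],[[-0.038,-0.011,0],[0,0,0]],[[0,0,0],[0,0,0]]]}'>/dev/null; python3 st.py; done
```

```text
t 7.85 tcp [16.6 -0.3 44.3] flat [-39.9  -0.4  49.6] nub [67.7 -0.2 72.4] tilt 11.96 yawerr 0.13 roll 0.05 F bay [ 0.32 -0.67 -1.9 ] T [-0.09  0.27  0.03] w 0.0287
t 8.18 tcp [13.7  0.2 44.9] flat [-42.8   0.1  50.1] nub [64.8  0.4 73. ] tilt 11.99 yawerr 0.15 roll 0.04 F bay [-0.05 -0.42 -2.1 ] T [-0.12  0.32 -0.  ] w 0.0291
t 8.43 tcp [11.8  0.1 44.9] flat [-44.7   0.   50.1] nub [62.9  0.3 73. ] tilt 12.0 yawerr 0.14 roll 0.04 F bay [ 0.23  0.32 -1.52] T [-0.07  0.24  0.01] w 0.0292
t 8.68 tcp [10.3  0.2 45.1] flat [-46.3   0.   50.3] nub [61.3  0.3 73.3] tilt 12.05 yawerr 0.15 roll 0.03 F bay [ 2.6  -1.26 -2.11] T [ 0.12 -0.12  0.04] w 0.0291
t 8.93 tcp [ 8.3  0.2 45.1] flat [-48.3   0.   50.3] nub [59.3  0.3 73.3] tilt 12.05 yawerr 0.14 roll 0.03 F bay [ 3.69 -0.71 -2.2 ] T [ 0.2  -0.41 -0.05] w 0.0292
```

Contact is at about −45.3, as predicted, and the force matches the spring. I keep pushing to about −58.

```bash
for i in 1 2 3; do python3 -m crank '{"steps":[[[-0.041,-0.012,0],[0,0,0]],[[-0.041,-0.012,0],[0,0,0]],[[-0.041,-0.012,0],[0,0,0]],[[0,0,0],[0,0,0]]]}'>/dev/null; python3 st.py; done
```

```text
t 9.27 tcp [ 5.2  0.2 45.2] flat [-51.3   0.1  50.4] nub [56.2  0.3 73.4] tilt 12.07 yawerr 0.14 roll 0.03 F bay [ 5.79 -0.15 -2.54] T [ 0.25 -0.9  -0.01] w 0.0291
t 9.6 tcp [ 2.5  0.2 45.5] flat [-54.    0.   50.7] nub [53.5  0.3 73.8] tilt 12.14 yawerr 0.14 roll 0.03 F bay [ 7.51 -0.5  -2.03] T [ 0.35 -1.21  0.06] w 0.029
t 9.93 tcp [-0.2  0.2 45.8] flat [-56.7   0.1  50.9] nub [50.8  0.3 74.1] tilt 12.2 yawerr 0.14 roll 0.02 F bay [ 9.1   0.06 -3.11] T [ 0.45 -1.65  0.01] w 0.0292
```

```bash
python3 -m crank '{"steps":[[[-0.042,-0.0125,0],[0,0,0]],[[-0.042,-0.0125,0],[0,0,0]],[[0,0,0],[0,0,0]]]}'>/dev/null; python3 st.py
python3 -m crank '{"steps":[[[-0.012,-0.0035,-0.144],[-0.173,0.585,0]],[[0,0,0],[0,0,0]]]}'>/dev/null; python3 st.py
python3 -m crank '{"steps":[[[-0.02,-0.006,-0.138],[-0.173,0.585,0]],[[0,0,0],[0,0,0]]]}'>/dev/null; python3 st.py
```

```text
t 10.18 tcp [-2.   0.2 46. ] flat [-58.5   0.1  51. ] nub [49.   0.3 74.3] tilt 12.24 yawerr 0.13 roll 0.01 F bay [11.09 -0.28 -2.49] T [ 0.53 -1.84 -0.03] w 0.0292
t 10.35 tcp [-1.7  0.1 42.4] flat [-57.9   0.   50.5] nub [50.7  0.2 67.8] tilt 9.07 yawerr 0.11 roll -0.01 F bay [ 9.86 -0.89 -2.05] T [ 0.49 -1.9  -0.05] w 0.0294
t 10.52 tcp [-2.1  0.2 38.7] flat [-57.8   0.   49.9] nub [51.6  0.2 61.4] tilt 6.01 yawerr 0.1 roll -0.03 F bay [ 8.9   0.32 -1.83] T [ 0.4  -1.85  0.03] w 0.029
```

```bash
python3 -m crank '{"steps":[[[-0.058,-0.017,0],[0,0,0]],[[0,0,0],[0,0,0]]]}'>/dev/null; python3 st.py
python3 -m crank '{"steps":[[[-0.04,-0.012,-0.138],[-0.173,0.585,0]],[[0,0,0],[0,0,0]]]}'>/dev/null; python3 st.py
```

```text
t 10.68 tcp [-3.8  0.2 39. ] flat [-59.5   0.   49.9] nub [49.8  0.3 61.8] tilt 6.17 yawerr 0.12 roll -0.01 F bay [10.5  -0.86 -1.03] T [ 0.56 -2.13 -0.02] w 0.0293
t 10.85 tcp [-4.5  0.1 35.4] flat [-59.5   0.   49.4] nub [50.3  0.2 55.2] tilt 3.0 yawerr 0.1 roll -0.03 F bay [10.34  0.04 -1.71] T [ 0.52 -2.09 -0.  ] w 0.0293
```

```bash
python3 -m crank '{"steps":[[[-0.03,-0.009,-0.138],[-0.173,0.58,0]],[[0,0,0],[0,0,0]],[[0,0,0],[0,0,0]]]}'>/dev/null; python3 st.py; python3 - <<'E'
from bench import cams
from h import *
ims=[]
for n in("side","scene"):
    c=cams.camera(n); np.savez(f"pics/{n}3.npz",**c)
    p=np.linalg.inv(c["T"])@[.6,.205,.06,1]; f=K(c); u=int(f[0,2]-f[0,0]*p[0]/p[2]); v=int(f[1,2]+f[0,0]*p[1]/p[2])
    ims.append(cv2.resize(c["pixels"][max(v-45,0):v+45,max(u-60,0):u+60],(400,300),interpolation=2))
cv2.imwrite("pics/seat.png",np.hstack(ims))
E
```

```text
t 11.1 tcp [-5.   0.1 32.2] flat [-59.3  -0.   48.9] nub [50.7  0.2 49.2] tilt 0.12 yawerr 0.11 roll -0.02 F bay [10.37 -1.36  0.91] T [ 0.53 -2.14  0.04] w 0.0289
```

View pics/seat.png

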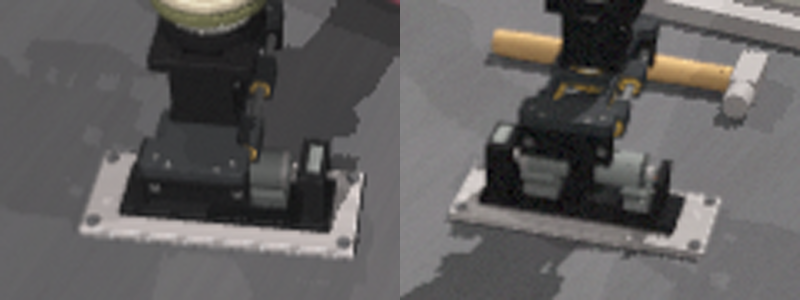

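The stick is level between the supports, and Fz shows light support contact, with the nub just inside the plate. I ease it forward until the plate takes the load, so that releasing it doesn't let it snap.

```bash
for i in 1 2 3 4; do python3 -m crank '{"steps":[[[0.019,0.0057,0],[0,0,0]],[[0.019,0.0057,0],[0,0,0]],[[0,0,0],[0,0,0]]]}'>/dev/null; python3 st.py; done
```

```text
t 11.45 tcp [-4.4  0.1 32.4] flat [-58.6   0.   49.1] nub [51.4  0.3 49.4] tilt 0.14 yawerr 0.12 roll -0.01 F bay [ 9.58 -0.24  0.44] T [ 0.56 -2.   -0.01] w 0.0293
t 11.7 tcp [-3.6  0.1 32.3] flat [-57.8   0.   49.1] nub [52.2  0.3 49.3] tilt 0.12 yawerr 0.12 roll -0.01 F bay [ 9.83 -0.81  1.16] T [ 0.49 -1.94 -0.03] w 0.029
t 11.95 tcp [-2.7  0.1 32.2] flat [-57.   0.  49.] nub [53.   0.2 49.2] tilt 0.1 yawerr 0.12 roll -0.01 F bay [ 9.35 -0.95  0.83] T [ 0.5  -1.75  0.02] w 0.0291
t 12.2 tcp [-2.   0.1 32.1] flat [-56.2   0.   49. ] nub [53.8  0.2 49.1] tilt 0.08 yawerr 0.12 roll -0.0 F bay [ 9.51 -0.16  1.13] T [ 0.42 -1.67 -0.03] w 0.0292
```

```bash
for i in 1 2 3 4; do python3 -m crank '{"steps":[[[0.019,0.0057,0],[0,0,0]],[[0,0,0],[0,0,0]]]}'>/dev/null; python3 st.py; done
```

```text
t 12.37 tcp [-1.5  0.1 32.1] flat [-55.7   0.   49. ] nub [54.3  0.2 49.1] tilt 0.07 yawerr 0.12 roll -0.0 F bay [ 7.66 -0.42  1.2 ] T [ 0.39 -1.6   0.01] w 0.0292
t 12.53 tcp [-1.1  0.2 32.1] flat [-55.3   0.   48.9] nub [54.7  0.3 49.1] tilt 0.06 yawerr 0.12 roll -0.0 F bay [ 7.64 -1.3   1.54] T [ 0.38 -1.49 -0.  ] w 0.0289
t 12.7 tcp [-0.8  0.1 32. ] flat [-55.1   0.   48.9] nub [54.9  0.2 49. ] tilt 0.03 yawerr 0.12 roll 0.0 F bay [ 6.58 -0.95  1.89] T [ 0.32 -1.32 -0.02] w 0.0291
t 12.87 tcp [-0.8  0.1 31.9] flat [-55.    0.   48.8] nub [55.   0.2 48.8] tilt -0.03 yawerr 0.12 roll 0.01 F bay [5.54 0.51 4.52] T [ 0.16 -1.02 -0.05] w 0.0291
```

```bash
python3 -m crank '{"steps":[[[0.01,0.003,0.02],[0,0,0]],[[0,0,0],[0,0,0]]]}'>/dev/null; python3 st.py;python3 -m crank '{"steps":[[[0.01,0.003,0.01],[0,0,0]],[[0,0,0],[0,0,0]]]}' - 15 >/dev/null; python3 st.py
```

```text
t 13.03 tcp [-0.8  0.2 32. ] flat [-55.   0.  49.] nub [55.   0.3 48.9] tilt -0.06 yawerr 0.13 roll 0.01 F bay [6.04 0.44 0.93] T [ 0.2  -1.19  0.01] w 0.0291
t 13.2 tcp [-0.9  0.2 32. ] flat [-55.1   0.   49. ] nub [54.9  0.3 48.8] tilt -0.1 yawerr 0.14 roll 0.01 F bay [ 4.51 -0.2   0.08] T [ 0.23 -1.08  0.04] w 0.0297
```

The nub is on the plate, so I release and back out.

```bash
python3 -m crank '{"steps":[[[0,0,0],[0,0,0]],[[0,0,0],[0,0,0]],[[0,0,0],[0,0,0]],[[0,0,0],[0,0,0]],[[0,0,0],[0,0,0]],[[0,0,0],[0,0,0]]]}' 60 ; python3 -m crank '{"steps":[[[0,0,0],[0,0,0]],[[0,0,0.2],[0,0,0]],[[0,0,0.4],[0,0,0]],[[0,0,0.8],[0,0,0]],[[0,0,1],[0,0,0]],[[0,0,1],[0,0,0]],[[0,0,1],[0,0,0]],[[-0.5,-0.5,1],[0,0,0]],[[-0.8,-0.8,0.5],[0,0,0]],[[-0.8,-0.8,0],[0,0,0]]]}'
python3 -m crank '{"steps":[[[-0.8,-0.8,0],[0,0,0]],[[-0.8,-0.8,0],[0,0,0]],[[0,0,0],[0,0,0]],[[0,0,0],[0,0,0]]]}'
python3 - <<'E'
from bench import cams
from h import *
ims=[]
y=np.radians(16.5); A=np.array([[np.cos(y),np.sin(y)],[-np.sin(y),np.cos(y)]])
for n in("side","scene","wrist"):
    c=cams.camera(n)
    p=np.linalg.inv(c["T"])@[.59,.203,.05,1]; f=K(c); u=int(f[0,2]-f[0,0]*p[0]/p[2]); v=int(f[1,2]+f[0,0]*p[1]/p[2])
    if n!="wrist": ims.append(cv2.resize(c["pixels"][max(v-45,0):v+45,max(u-60,0):u+60],(400,300),interpolation=2))
    uv,P,col=cloud(c,(0,0,560,420)); q=(P[:,:2]-[.5902,.2031])@A.T
    k=(abs(q[:,0])<.045)&(abs(q[:,1])<.016)&(P[:,2]>.045)&(P[:,2]<.075)
    B=[(i,np.percentile(P[k&(abs(q[:,0]-i)<.008)][:,2],90).round(4)) for i in(-.035,0,.035) if (k&(abs(q[:,0]-i)<.008)).any()]
    print(n,(u,v),k.sum(),"top z",B, "y mid",np.percentile(q[k][:,1],[2,98]) if k.any() else 0)
cv2.imwrite("pics/fin.png",np.hstack(ims))
E
```

```text
time: 13.7
ee_pos: [0.5885, 0.2028, 0.0315]
eef_rot: [0.989, 0.145, -0.002, 0.0]
ft_force: [1.1, -0.2, -0.3]
width: 0.0573
grip_force: 0.0
time: 14.53
ee_pos: [0.5371, 0.1513, 0.1833]
eef_rot: [0.989, 0.145, 0.001, -0.0]
ft_force: [1.0, 0.0, 0.4]
width: 0.06
grip_force: 0.0
time: 14.87
ee_pos: [0.496, 0.1093, 0.1805]
eef_rot: [0.99, 0.144, -0.001, 0.001]
ft_force: [-0.4, 0.7, -0.5]
width: 0.0598
grip_force: 0.0
side (235, 258) 378 top z [(-0.035, np.float64(0.0653)), (0, np.float64(0.0648)), (0.035, np.float64(0.0645))] y mid [-0.01040199  0.01490023]
scene (342, 170) 249 top z [(-0.035, np.float64(0.0637)), (0, np.float64(0.0628)), (0.035, np.float64(0.0616))] y mid [-0.01579169  0.00713062]
wrist (199, 51) 4458 top z [(-0.035, np.float64(0.0645)), (0, np.float64(0.0641)), (0.035, np.float64(0.0637))] y mid [-0.01428072  0.01361013]
```

View pics/fin.png

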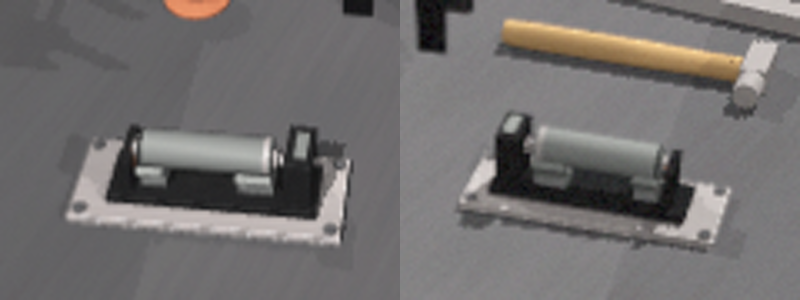

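Both views show the stick lying level in the two supports, gripped between plunger and plate, with the robot clear of everything.

```bash
python3 -c "
from bench import ticket; print(ticket.close_job())"
```

```text
the job is handed in; nothing more can be done
None
```

The battery stick is loaded in the charger, level and gripped between plunger and plate, and the job is handed in at about 15 s of the 54 s; no verdict came back.

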